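# Seat the nest plate on its locating pins

### The job

The nest plate full of open pots has been set down out of place and is riding on the tips of the capping base's two locating pins. With the fingertips, nudge the plate sideways until both of its holes drop over the pins and it lies flat on the base, then take the hand away. Do not lift the plate or touch the pots, keep the pots upright in their pockets, and leave the other things on the bench where they are.

Things in the scene. Friction and masses are not known exactly. Their poses are not given: they have to be found in the camera images.
- base: Docking base of the capping station, fixed: a dark steel slab 270 mm (its x) by 370 mm (its y), 20 mm thick; origin at the centre of its underside on the bench, x roughly away from the robot, z up. Two steel locating pins stand up from its flat top, the deck. A grey junction box 28 x 70 x 18 mm sits against the middle of its far (+x) edge, lower than the deck.
- deck_center (a point): Centre of the deck, 20 mm above the bench. When the plate is seated, the centre of its underside lies here, flat on the deck, its x and y along the base's x and y: a 50 mm strip of bare deck then shows along every edge of the plate. The plate slides over deck and pin tips under a push of about 3 to 8 N.
- pin_left (a point): Tip of the left locating pin, at x = +40, y = +100 mm in the base's frame, 28 mm above the bench. Each pin stands 8 mm above the deck: 12 mm in diameter for the lower 4 mm, then tapering to a flat tip 6 mm in diameter.
- pin_right (a point): Tip of the right locating pin, the same, at x = +40, y = -100 mm in the base's frame.
- plate: Nest plate, loose, about 0.7 kg with its pots: aluminium, 170 mm (its x) by 270 mm (its y) by 10 mm thick, all edges free to push, a white nest block 106 x 156 x 8 mm on its middle. Origin at the centre of the plate's underside, x roughly away from the robot, z up. It starts 15 to 31 mm too near the robot, up to 22 mm to either side and turned up to 6 degrees.
- hole_left (a point): Centre of the left hole, at the plate's underside (plate frame +40, +100, 0 mm). Each is a plain through hole 16 mm in diameter. At the start the plate rides on both pin tips beside the holes, its far side raised 8 to 10 mm, its near edge down on the deck.
- hole_right (a point): Centre of the right hole, at the plate's underside (plate frame +40, -100, 0 mm).
- pot1: Open black plastic pot with a brown ball in it, 40 mm in diameter (42 at the collar), 30 mm tall, 30 g, standing loose in the 8 mm deep pocket of the nest block: near row, right. Origin at the centre of its underside, at (-25, -50, 10) mm in the plate's frame; its rim is 40 mm above the plate's underside. Not to be touched.
- pot2: Open black plastic pot with a brown ball in it, 40 mm in diameter (42 at the collar), 30 mm tall, 30 g, standing loose in the 8 mm deep pocket of the nest block: near row, middle. Origin at the centre of its underside, at (-25, 0, 10) mm in the plate's frame; its rim is 40 mm above the plate's underside. Not to be touched.
- pot3: Open black plastic pot with a brown ball in it, 40 mm in diameter (42 at the collar), 30 mm tall, 30 g, standing loose in the 8 mm deep pocket of the nest block: near row, left. Origin at the centre of its underside, at (-25, 50, 10) mm in the plate's frame; its rim is 40 mm above the plate's underside. Not to be touched.
- pot4: Open black plastic pot with a brown ball in it, 40 mm in diameter (42 at the collar), 30 mm tall, 30 g, standing loose in the 8 mm deep pocket of the nest block: far row, right. Origin at the centre of its underside, at (25, -50, 10) mm in the plate's frame; its rim is 40 mm above the plate's underside. Not to be touched.
- pot5: Open black plastic pot with a brown ball in it, 40 mm in diameter (42 at the collar), 30 mm tall, 30 g, standing loose in the 8 mm deep pocket of the nest block: far row, middle. Origin at the centre of its underside, at (25, 0, 10) mm in the plate's frame; its rim is 40 mm above the plate's underside. Not to be touched.
- pot6: Open black plastic pot with a brown ball in it, 40 mm in diameter (42 at the collar), 30 mm tall, 30 g, standing loose in the 8 mm deep pocket of the nest block: far row, left. Origin at the centre of its underside, at (25, 50, 10) mm in the plate's frame; its rim is 40 mm above the plate's underside. Not to be touched.
- spare_pot: The same black pot with a ball, standing alone on the bench close beside the base, to its left or right; origin at the centre of its underside. Leave alone.
- cap: Two white screw caps stacked, 44 mm in diameter, 21 mm high together, on the bench close beside the base, to its left or right; origin at the centre of the underside. Leave alone.
- jar: Closed clear jar with white lid, 68 mm in diameter, 72 mm tall, on the bench close beside the base, to its left or right; origin at the centre of its underside. Leave alone.

How it is judged:
By the outcome, as a careful person would: the job done as asked, in the order asked, and still so for the second after the job is handed in, with the robot touching nothing.
It also fails if it takes over 72 s, if anything falls off the work surface, if the arm or the gripper's body presses on something with over 40 N, if the wrist force passes 120 N, or if a joint passes its speed limit or range.

### The arm

A 6-joint arm with a two-finger parallel gripper is mounted at the origin on the work surface. World frame = base frame: x ahead of the robot, y to its left, z up, the work surface at z = 0. Lengths are in mm, angles in rad, forces in N, time in s.
With the tool pointing down it reaches from about 300 to 775 mm from the base axis. Payload 14.6 kg.
Tool frame: the origin (TCP) lies midway between the tips of the shut fingers; the grasp point (between the pads) lies 19 mm behind it (manip.hold_point_z is the distance from the TCP to the grasp point, in mm); z points along the fingers, y is the direction in which the jaws open and shut (so a half turn about z gives the same grasp; the last joint's range is limited). The gripper opens to 94 mm and grips with 3 to 60 N. Pads are 16 mm wide; open, the fingers measure 119 mm over their backs; the gripper's body (75 mm by 177 mm) begins 78 mm behind the grasp point.
Start: joints at [1.036, 0.3, 1.521, -0, 1.321, -0.067], TCP at [248.004, 490.901, 205.446] pointing down, gripper open.
Joint ranges: [-3.03, 3.03], [-0.79, 2.21], [0.23, 2.52], [-1.04, 4.18], [0, 3.07], [-2.55, 2.55]. Speed limits (rad/s): [2.22, 2.22, 2.57, 3.14, 3.14, 3.14].

### API

Orientations are given as [roll, pitch, yaw] about the fixed x, y, z axes, in that order (R = Rz(yaw) Ry(pitch) Rx(roll)).
In Python, from cell import manip gives the robot as it stands.
- The arm moves only by the shell command python3 -m crank 'ROWS' [OPENING] [FORCE]. ROWS is JSON, a list of rows, each an object with "offset": the shift along the world's x, y, z in m, a list of three; "spin": the turn about the world's z in degrees. In form: [{"offset": [dx, dy, dz], "spin": spin}, ...]. A call has exactly 8 rows; each row is the pose to reach, as a shift and turn from the pose measured when the call began; what a row does not reach only later rows make up. A row lasts 1/12 s, in which the tool goes at most 41.7 mm and 7.16 degrees, less where a joint would pass 70% of its speed; a pose out of reach is approached as far as the arm can. A call with a gripper value outside its range is refused whole. OPENING is the opening, from 0 (shut) to 1 (fully open), set as the call begins (- or left out, the last holds). The fingers move at their own pace and stop on an object; FORCE is the grip in N (left out, the last holds). Time passes only in rows, so rows that repeat a pose let the fingers close, or fill a call up. It gives the time, the measured TCP pose, the force and the opening at its end, in the units of the state.
- manip.read_state(): the state, without advancing time (a new reading comes with each control period).
- manip.camera(name): name is "scene" or "top"; returns a dict with "pixels" (400x640x3 uint8, red, green, blue), "fx", "fy", "cx", "cy" (pixels), "extrinsics" (4x4, takes a point from world to camera coordinates). Camera axes: x right, y down, z forward; pixel columns grow to the right and rows downward; lengths in mm; the calibration is good to about 2 mm. A picture is of the moment at which its call begins. There is no depth.
- manip.sign_off(): hands the job in, once; it reports no verdict.
Trained networks look in a picture, given as the dict that the camera call returned (one of the last four; its "shot" number tells which), for a name from the list of things; names that differ only in an ending like _2 or _b are one class to them, and where a whole thing is asked for, a point or a joint stands for the part that bears it (a point fixed in the world has none). Each returns a list of dicts, best first, with "conf" (0 to 1); they miss things now and then, are a little off and sometimes report something else, mostly with a low value. They report only what shows in the picture. A call takes as long as a camera call.
- manip.search_frame(picture, name): "location" ([x, y, z] in mm, in world coordinates, good to about 4 mm: the middle of the surface that is visible of it).
- manip.masks_of(picture, name): "mask" (400x640 bool, what is visible of it).
The state is a dict: "clock": time; "joints": joint angles; "qd": joint speeds; "effort": joint torques, N m; "eef_pos": TCP position; "eef_rot": TCP orientation; "wrist_force": force on the tool from outside, world axes, zero at the start; "moment": the same for the moment, N m; "finger_gap": finger opening in mm.
Only numpy, scipy, OpenCV 4.12 (cv2) and the standard library are available. Lean on these libraries where they do the work, as an engineer would, in place of code of your own. Each camera call takes 0.05 s, during which the arm holds its last target. There are 200 camera calls.

## Working session

There is one attempt and no reset: what is moved stays moved. The work goes in short steps, Python scripts to look and compute and a shell command to move; the robot and the scene stay as the last step left them, time stands still between calls to the robot, and variables do not carry over. Pictures are saved under pics/ and viewed, about 8 in all and at most 12, crops included, and the job is handed in when it is done.

```bash
mkdir -p pics; ls; python3 - <<'E'
from cell import manip
import cv2,numpy as np
print(manip.read_state())
for n in ["top","scene"]:
    p=manip.camera(n); cv2.imwrite(f"pics/{n}0.png",p["pixels"][:,:,::-1])
    print(n,p["fx"],p["fy"],p["cx"],p["cy"],np.round(p["extrinsics"],4).tolist())
    for k in ["base","pin_left","pin_right","plate","hole_left","hole_right","pot1","spare_pot","cap","jar"]:
        print(k,[(np.round(d["location"]).tolist(),round(d["conf"],2)) for d in manip.search_frame(p,k)][:7])
E
```

```text
pics
{'clock': 0.0, 'joints': array([ 1.03642647e+00,  3.00459468e-01,  1.52158424e+00,  2.56280915e-05,
        1.32068204e+00, -6.66140038e-02]), 'qd': array([ 0.00189895, -0.00132061, -0.00112538,  0.00033079, -0.0002799 ,
       -0.00106692]), 'effort': array([-5.38113436e-04, -5.31809449e+01, -3.52719498e+01,  7.06688385e-02,
        2.44615262e-02, -1.13250030e-04]), 'eef_pos': array([247.85765736, 490.69515183, 204.89136874]), 'eef_rot': array([-3.14046372e+00, -1.00192601e-04,  2.67383039e+00]), 'wrist_force': array([0.87173901, 0.21884385, 0.38389339]), 'moment': array([ 0.02208448, -0.02271019,  0.00074658]), 'finger_gap': 93.92294068591363}
top 403.95107106816346 403.95107106816346 320.43420136650104 196.6672730832401 [[-0.0283, -0.9992, 0.0283, 20.7997], [-0.9912, 0.0244, -0.1299, 603.787], [0.1291, -0.0318, -0.9911, 814.7976], [0.0, 0.0, 0.0, 1.0]]
base [([703.0, 96.0, 20.0], 0.91), ([598.0, 305.0, 25.0], 0.62)]
pin_left [([702.0, 101.0, 17.0], 0.86)]
pin_right [([700.0, 104.0, 21.0], 0.66)]
plate [([611.0, 52.0, 34.0], 0.69)]
hole_left [([608.0, 51.0, 36.0], 0.78), ([58
[... 543 characters left out ...]
.5371, -0.1766, -0.8248, 1383.6213], [0.0, 0.0, 0.0, 1.0]]
base [([717.0, 102.0, 20.0], 0.86), ([588.0, 44.0, 57.0], 0.35)]
pin_left [([714.0, 103.0, 17.0], 0.42)]
pin_right [([714.0, 105.0, 15.0], 0.76), ([639.0, 50.0, 58.0], 0.32)]
plate [([639.0, 66.0, 39.0], 0.74)]
hole_left [([638.0, 63.0, 37.0], 0.68)]
hole_right [([639.0, 62.0, 37.0], 0.57), ([588.0, 45.0, 56.0], 0.23)]
pot1 [([647.0, 4.0, 62.0], 0.7), ([642.0, 48.0, 59.0], 0.65), ([630.0, 102.0, 56.0], 0.57), ([594.0, -3.0, 54.0], 0.52), ([586.0, 97.0, 55.0], 0.48), ([588.0, 50.0, 58.0], 0.45)]
spare_pot [([614.0, -190.0, 22.0], 0.78)]
cap [([600.0, 310.0, 20.0], 0.82)]
jar [([745.0, -190.0, 63.0], 0.66), ([587.0, 98.0, 56.0], 0.15)]
```

View pics/top0.png

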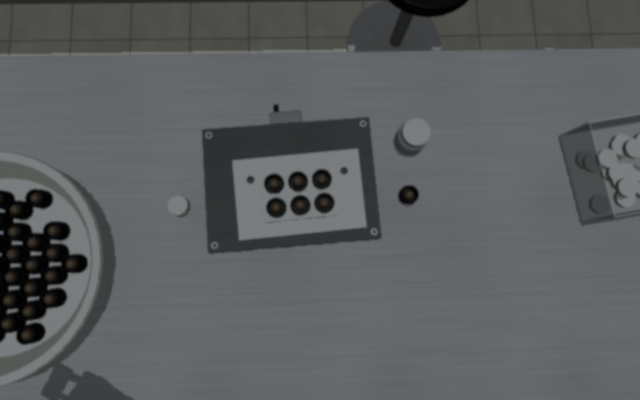

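View pics/scene0.png

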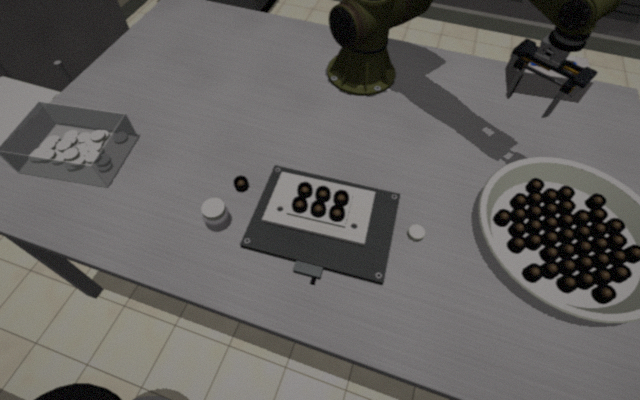

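Both views show the plate on the base. In the top view the base corners are near (203,130), (370,118), (380,238) and (209,252). The plate corners are near (233,160), (358,149), (367,227) and (239,240). The jar and spare pot stand to the right, the caps to the left. Next I fit the poses.

```bash
cat > fit.py <<'E'
import numpy as np,cv2
from scipy.optimize import minimize
from cell import manip
U=8
def proj(p,P):
    c=P@p["extrinsics"][:3,:3].T+p["extrinsics"][:3,3]
    return np.c_[p["fx"]*c[:,0]/c[:,2]+p["cx"],p["fy"]*c[:,1]/c[:,2]+p["cy"]]
def slab(q,L,W,H,z0,tilt):
    x,y,a=q; P=np.array([[sx*L/2,sy*W/2,z] for sx in(-1,1) for sy in(-1,1) for z in(0,H)],float)
    P[:,2]+=z0+tilt*(P[:,0]+L/2); c,s=np.cos(a),np.sin(a)
    return np.c_[x+c*P[:,0]-s*P[:,1],y+s*P[:,0]+c*P[:,1],P[:,2]]
def fit(p,hull,q0,off,dims):
    def m(poly):
        M=np.zeros((180*U,260*U),np.uint8)
        cv2.fillConvexPoly(M,np.round((poly-off)*U*16).astype(np.int32),1,shift=4);return M
    T=m(hull)
    def f(v):
        q=[v[0]*10,v[1]*10,v[2]*.1]
        A=m(cv2.convexHull(proj(p,slab(q,*dims)).astype(np.float32))[:,0])
        return 1-(A&T).sum()/(A|T).sum()
    s=[q0[0]/10,q0[1]/10,q0[2]*10]
    r=minimize(f,s,method="Nelder-Mead",options=dict(initial_simplex=[s]+[np.add(s,d) for d in np.eye(3)],xatol=2e-3,fatol=1e-5))
    return np.array([r.x[0]*10,r.x[1]*10,r.x[2]*.1]),r.fun
def biggest(M,centre=None):
    cs,_=cv2.findContours(M.astype(np.uint8),cv2.RETR_EXTERNAL,cv2.CHAIN_APPROX_NONE)
    return max(cs,key=cv2.contourArea)
def hulls(p,off,save=None):
    g=cv2.cvtColor(p["pixels"],cv2.COLOR_RGB2GRAY)
    x,y=off; big=cv2.resize(g[y:y+180,x:x+260],None,fx=U,fy=U,interpolation=cv2.INTER_CUBIC)
    return big
E
python3 - <<'E'
from fit import *
for n in ["top","scene"]:
    p=manip.camera(n); g=cv2.cvtColor(p["pixels"],cv2.COLOR_RGB2GRAY)
    for k in ["base","plate"]:
        d=manip.masks_of(p,k)
        for e in d[:2]:
            m=e["mask"]; ys,xs=np.where(m); print(n,k,round(e["conf"],2),m.sum(),xs.min(),xs.max(),ys.min(),ys.max(),np.percentile(g[m],[10,50,90]))
    if n=="top":
        print(g[185,185:262:2],g[180:280:2,300])
        c=cv2.resize(g[95:265,180:400],None,fx=3.5,fy=3.5,interpolation=cv2.INTER_CUBIC);cv2.imwrite("pics/crop0.png",cv2.convertScaleAbs(c,alpha=1.6))
E
```

```text
top base 0.59 11725 202 381 103 252 [48. 51. 75.]
top plate 0.64 8421 233 366 149 239 [106. 123. 124.]
[103 104 103 104 104 103 103 103 103  94  61  51  52  51  50  51  50  50
  51  50  49  50  50  51  68 115 124 124 124 123 123 123 121 122 123 124
 124 124 121] [ 45  40  28  14  19  46 105 101  33   8  30  45  60  51  35  20  23  48
 109 115 122 123 124 123 124 124 121  81  51  51  51  51  52  87 102 101
 101 102 101 101 101 102 102 103 102 100 103 101 103 103]
scene base 0.79 7556 240 398 165 284 [46. 52. 71.]
scene plate 0.56 4199 262 373 173 244 [100. 143. 147.]
```

View pics/crop0.png

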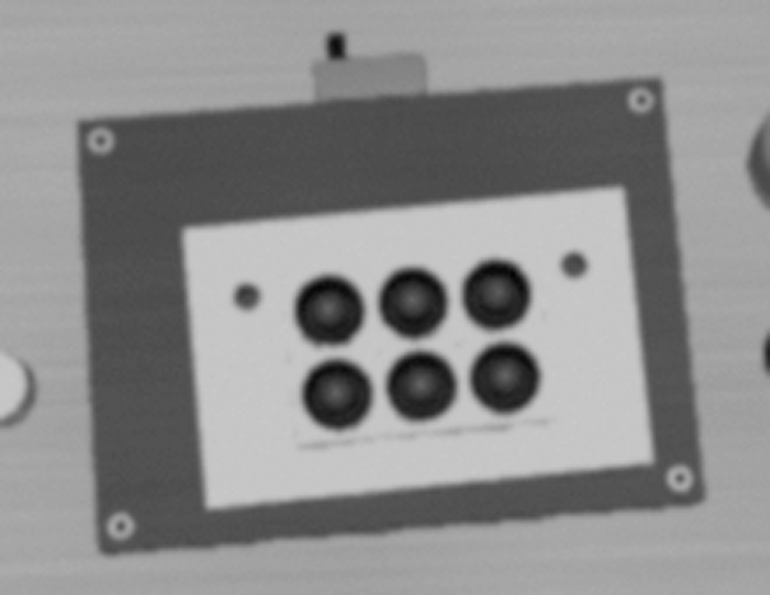

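The crop is clean, with the dark base, bright plate and both holes at (247,296) and (573,265) in crop pixels. Thresholding will do.

```bash
cat >> fit.py <<'E'
BASE=None
def measure(p,off=(170,85),tilt=8/150,z0=20,base=None):
    g=hulls(p,off)
    if base is None:
        fill=np.zeros_like(g); cv2.drawContours(fill,[biggest(cv2.morphologyEx((g<77).astype(np.uint8),cv2.MORPH_OPEN,np.ones((57,57),np.uint8)))],-1,1,-1)
        h=cv2.convexHull(biggest(fill))[:,0]/U+np.array(off)+.5/U-.5
        base,e=fit(p,h,[690,55,.05],np.array(off),(270,370,20,0,0)); print("base",base.round(2),"1-IoU",round(e,4))
    inner=np.zeros_like(g)
    c=proj(p,slab(base,262,362,20,0,0)[1::2])
    cv2.fillConvexPoly(inner,cv2.convexHull(((c-off)*U).astype(np.int32)),1)
    M=cv2.morphologyEx(((g>87)&(inner>0)).astype(np.uint8),cv2.MORPH_OPEN,np.ones((81,81),np.uint8))
    h=cv2.convexHull(biggest(M))[:,0]/U+np.array(off)+.5/U-.5
    q,e=fit(p,h,base-[25*np.cos(base[2]),0,0],np.array(off),(170,270,10,z0,tilt)); print("plate",q.round(2),"1-IoU",round(e,4))
    c,s=np.cos(base[2]),np.sin(base[2]); d=q[:2]-base[:2]
    print("plate in base frame: dx %.1f dy %.1f yaw %.2f deg; base yaw %.2f deg"%(c*d[0]+s*d[1],-s*d[0]+c*d[1],np.degrees(q[2]-base[2]),np.degrees(base[2])))
    return base,q
E
python3 - <<'E'
from fit import *
p=manip.camera("top"); b,q=measure(p); np.save("base.npy",b)
E
```

```text
base [6.3746e+02 6.8700e+01 6.0000e-02] 1-IoU 0.0235
plate [6.1317e+02 5.0300e+01 7.0000e-02] 1-IoU 0.0094
plate in base frame: dx -25.3 dy -17.0 yaw 0.99 deg; base yaw 3.17 deg
```

```bash
python3 - <<'E'
s=open("fit.py").read()
a=s.index("        fill=np.zeros_like"); b=s.index("        h=cv2.convexHull(biggest(fill))")
s=s[:a]+"""        fill=np.zeros_like(g); cv2.drawContours(fill,[biggest(g<77)],-1,1,-1)
        fill=cv2.morphologyEx(fill,cv2.MORPH_OPEN,np.ones((161,161),np.uint8))
"""+s[b:]
open("fit.py","w").write(s)
E
python3 - <<'E'
from fit import *
p=manip.camera("top"); b,q=measure(p); np.save("base.npy",b)
im=p["pixels"][:,:,::-1].copy(); im=cv2.resize(im[85:265,170:430],None,fx=3,fy=3)
def T(f,x,y,z):
    c,s=np.cos(f[2]),np.sin(f[2]); return np.array([[f[0]+c*x-s*y,f[1]+s*x+c*y,z]])
for P,col in [(slab(b,270,370,20,0,0),(0,255,0)),(slab(q,170,270,10,20,8/150),(0,0,255))]:
    cv2.polylines(im,[cv2.convexHull((((proj(p,P)-[170,85])+.5)*3).astype(np.int32))],True,col)
for y in(-100,100):
    h=proj(p,T(q,40,y,20+10+125*8/150))[0]; cv2.circle(im,tuple(((h-[170,85]+.5)*3).astype(int)),9,(0,0,255))
cv2.imwrite("pics/fit0.png",im)
c,s=np.cos(b[2]),np.sin(b[2])
print("corners plate",(slab(q,170,270,10,20,8/150)[::2]).round(1).tolist())
E
```

```text
base [6.3759e+02 6.8550e+01 5.0000e-02] 1-IoU 0.015
plate [6.1316e+02 5.0290e+01 7.0000e-02] 1-IoU 0.0091
plate in base frame: dx -25.4 dy -17.0 yaw 1.17 deg; base yaw 2.99 deg
corners plate [[538.2, -90.5, 20.0], [518.6, 178.8, 20.0], [707.7, -78.2, 29.1], [688.1, 191.1, 29.1]]
```

View pics/fit0.png

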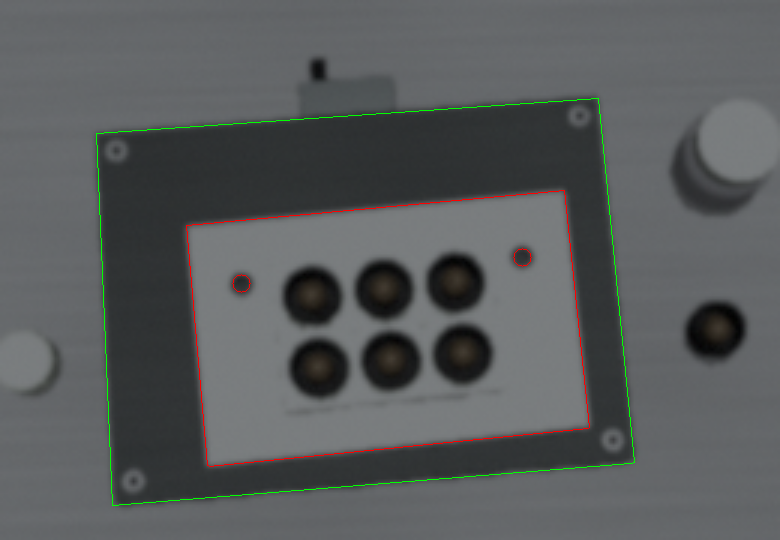

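The fit overlays the image well: the red plate outline and hole circles land on the holes at (241,284) and (522,257), and green is on the base edges. The plate needs +25 mm in x', +17 mm in y' and −1.2° relative to the base. I'll push the right edge with the open fingers aligned along the base x, then push the near edge.

```bash
python3 -m crank '[{"offset":[0.376,-0.593,0],"spin":-60.2},{"offset":[0.376,-0.593,0],"spin":-60.2},{"offset":[0.376,-0.593,0],"spin":-60.2},{"offset":[0.376,-0.593,0],"spin":-60.2},{"offset":[0.376,-0.593,0],"spin":-60.2},{"offset":[0.376,-0.593,0],"spin":-60.2},{"offset":[0.376,-0.593,0],"spin":-60.2},{"offset":[0.376,-0.593,0],"spin":-60.2}]' 1
```

```text
clock: 2.17
eef_pos: [427.2, 207.5, 205.7]
eef_rot: [3.141, -0.0, 1.668]
wrist_force: [0.2, 0.5, 0.1]
finger_gap: 93.6
```

```bash
python3 -m crank '[{"offset":[0.197,-0.310,0],"spin":-2.6},{"offset":[0.197,-0.310,0],"spin":-2.6},{"offset":[0.197,-0.310,0],"spin":-2.6},{"offset":[0.197,-0.310,0],"spin":-2.6},{"offset":[0.197,-0.310,0],"spin":-2.6},{"offset":[0.197,-0.310,0],"spin":-2.6},{"offset":[0.197,-0.310,0],"spin":-2.6},{"offset":[0.197,-0.310,0],"spin":-2.6}]' 1
python3 -m crank '[{"offset":[0,0,0],"spin":0},{"offset":[0,0,0],"spin":0},{"offset":[0,0,0],"spin":0},{"offset":[0,0,0],"spin":0},{"offset":[0,0,0],"spin":0},{"offset":[0,0,0],"spin":0},{"offset":[0,0,0],"spin":0},{"offset":[0,0,0],"spin":0}]' 1
```

```text
clock: 2.83
eef_pos: [605.7, -74.2, 205.7]
eef_rot: [3.141, -0.0, 1.622]
wrist_force: [1.5, 1.0, 0.5]
finger_gap: 94.2
clock: 3.5
eef_pos: [605.6, -73.8, 206.0]
eef_rot: [3.14, -0.0, 1.623]
wrist_force: [0.4, 0.1, -0.1]
finger_gap: 94.2
```

Yaw is 93.0°. Next to (624, −103), then down to z≈60 before the final descent.

```bash
python3 -m crank '[{"offset":[0.018,-0.029,0],"spin":0},{"offset":[0.018,-0.029,-0.03],"spin":0},{"offset":[0.018,-0.029,-0.06],"spin":0},{"offset":[0.018,-0.029,-0.09],"spin":0},{"offset":[0.018,-0.029,-0.12],"spin":0},{"offset":[0.018,-0.029,-0.145],"spin":0},{"offset":[0.018,-0.029,-0.145],"spin":0},{"offset":[0.018,-0.029,-0.145],"spin":0}]' 1
python3 - <<'E'
from fit import *
s=manip.read_state();print(s["eef_pos"],s["eef_rot"])
p=manip.camera("top"); cv2.imwrite("pics/t1.png",cv2.resize(p["pixels"][85:285,170:430,::-1],None,fx=3,fy=3))
E
```

```text
clock: 4.17
eef_pos: [623.3, -102.6, 60.7]
eef_rot: [-3.141, -0.001, 1.623]
wrist_force: [1.1, 0.1, 0.8]
finger_gap: 93.8
[ 623.3025149  -102.58128643   60.71523929] [-3.14099675e+00 -5.77155958e-04  1.62295228e+00]
```

View pics/t1.png

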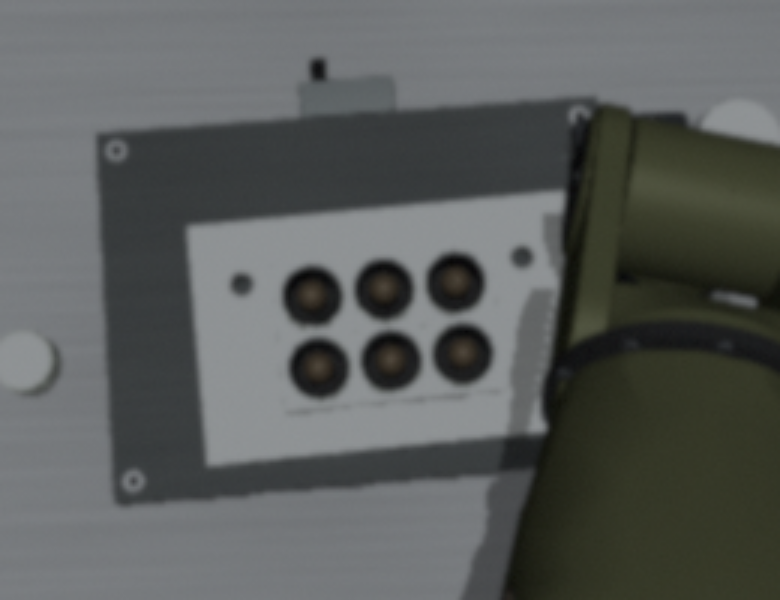

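The arm hides the right edge at about x=560, the rest is unchanged. Descending to z=24.

```bash
python3 -m crank '[{"offset":[0,0,-0.008],"spin":0},{"offset":[0,0,-0.016],"spin":0},{"offset":[0,0,-0.024],"spin":0},{"offset":[0,0,-0.030],"spin":0},{"offset":[0,0,-0.034],"spin":0},{"offset":[0,0,-0.037],"spin":0},{"offset":[0,0,-0.037],"spin":0},{"offset":[0,0,-0.037],"spin":0}]' 1
python3 -m crank '[{"offset":[0,0.0015,0],"spin":0},{"offset":[0,0.003,0],"spin":0},{"offset":[0,0.0045,0],"spin":0},{"offset":[0,0.006,0],"spin":0},{"offset":[0,0.0075,0],"spin":0},{"offset":[0,0.009,0],"spin":0},{"offset":[0,0.0105,0],"spin":0},{"offset":[-0.001,0.012,0],"spin":0}]' 1
```

```text
clock: 4.88
eef_pos: [624.2, -102.8, 25.3]
eef_rot: [3.139, 0.0, 1.623]
wrist_force: [-0.2, 0.2, 0.2]
finger_gap: 94.0
clock: 5.55
eef_pos: [623.4, -90.9, 25.5]
eef_rot: [3.139, 0.001, 1.623]
wrist_force: [-0.4, -3.2, 0.3]
finger_gap: 93.9
```

```bash
python3 -m crank '[{"offset":[0,0.0015,0],"spin":0},{"offset":[0,0.003,0],"spin":0},{"offset":[0,0.0045,0],"spin":0},{"offset":[0,0.006,0],"spin":0},{"offset":[0,0.0075,0],"spin":0},{"offset":[0,0.009,0],"spin":0},{"offset":[0,0.0105,0],"spin":0},{"offset":[-0.001,0.012,0],"spin":0}]' 1
python3 -m crank '[{"offset":[0,0.001,0],"spin":0},{"offset":[0,0.002,0],"spin":0},{"offset":[0,0.003,0],"spin":0},{"offset":[0,0.0035,0],"spin":0},{"offset":[0,0.0035,0],"spin":0},{"offset":[0,0.0035,0],"spin":0},{"offset":[0,0.0035,0],"spin":0},{"offset":[0,0.0035,0],"spin":0}]' 1
python3 - <<'E'
from fit import *
p=manip.camera("top"); cv2.imwrite("pics/t2.png",cv2.resize(p["pixels"][85:285,170:430,::-1],None,fx=3,fy=3))
E
```

```text
clock: 6.22
eef_pos: [622.5, -78.7, 25.5]
eef_rot: [3.139, 0.0, 1.623]
wrist_force: [0.7, -1.8, -0.5]
finger_gap: 94.0
clock: 6.88
eef_pos: [622.5, -75.0, 25.4]
eef_rot: [3.139, 0.0, 1.623]
wrist_force: [-0.0, -1.3, 0.4]
finger_gap: 93.7
```

View pics/t2.png

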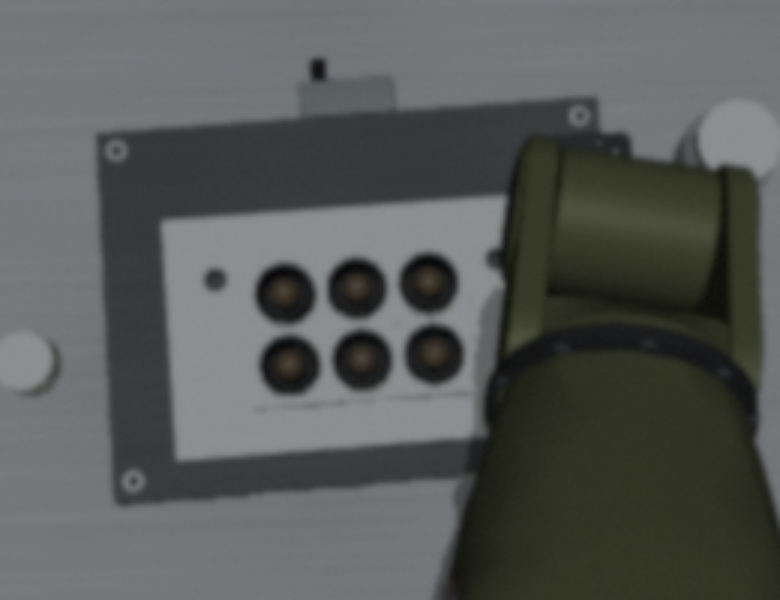

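The plate has shifted left about 27 px (~17 mm) and now looks parallel to the base, pots undisturbed. Backing off, rising and moving to the near side.

```bash
python3 -m crank '[{"offset":[0,-0.006,0],"spin":0},{"offset":[0,-0.012,0],"spin":0},{"offset":[0,-0.014,0.01],"spin":0},{"offset":[0,-0.014,0.04],"spin":0},{"offset":[0,-0.014,0.08],"spin":0},{"offset":[0,-0.014,0.12],"spin":0},{"offset":[0,-0.014,0.15],"spin":0},{"offset":[0,-0.014,0.15],"spin":0}]' 1
python3 -m crank '[{"offset":[-0.162,0.155,0],"spin":90},{"offset":[-0.162,0.155,0],"spin":90},{"offset":[-0.162,0.155,0],"spin":90},{"offset":[-0.162,0.155,0],"spin":90},{"offset":[-0.162,0.155,0],"spin":90},{"offset":[-0.162,0.155,0],"spin":90},{"offset":[-0.162,0.155,0],"spin":90},{"offset":[-0.162,0.155,0],"spin":90}]' 1
python3 -m crank '[{"offset":[0,0,0],"spin":32},{"offset":[0,0,0],"spin":32},{"offset":[0,0,0],"spin":32},{"offset":[0,0,0],"spin":32},{"offset":[0,0,0],"spin":32},{"offset":[0,0,0],"spin":32},{"offset":[0,0,0],"spin":32},{"offset":[0,0,0],"spin":32}]' 1
python3 - <<'E'
from fit import *
s=manip.read_state();print(s["eef_pos"],np.degrees(s["eef_rot"]))
p=manip.camera("top"); cv2.imwrite("pics/t3.png",cv2.resize(p["pixels"][85:285,170:430,::-1],None,fx=3,fy=3))
b=np.load("base.npy"); _,q=measure(p,base=b)
E
```

```text
clock: 7.6
eef_pos: [624.7, -89.8, 183.7]
eef_rot: [3.128, 0.003, 1.622]
wrist_force: [0.0, -0.2, 0.5]
finger_gap: 93.9
clock: 8.27
eef_pos: [462.2, 65.8, 184.4]
eef_rot: [3.13, 0.001, 2.63]
wrist_force: [0.4, -0.6, -0.1]
finger_gap: 93.8
clock: 8.93
eef_pos: [462.1, 65.7, 184.5]
eef_rot: [3.13, 0.001, -3.097]
wrist_force: [0.2, -0.1, -0.7]
finger_gap: 94.0
[462.14929649  65.6882847  184.51246094] [ 1.79362694e+02  5.65604913e-02 -1.77466127e+02]
plate [6.1452e+02 6.9580e+01 5.0000e-02] 1-IoU 0.0143
plate in base frame: dx -23.0 dy 2.2 yaw -0.25 deg; base yaw 2.99 deg
```

View pics/t3.png

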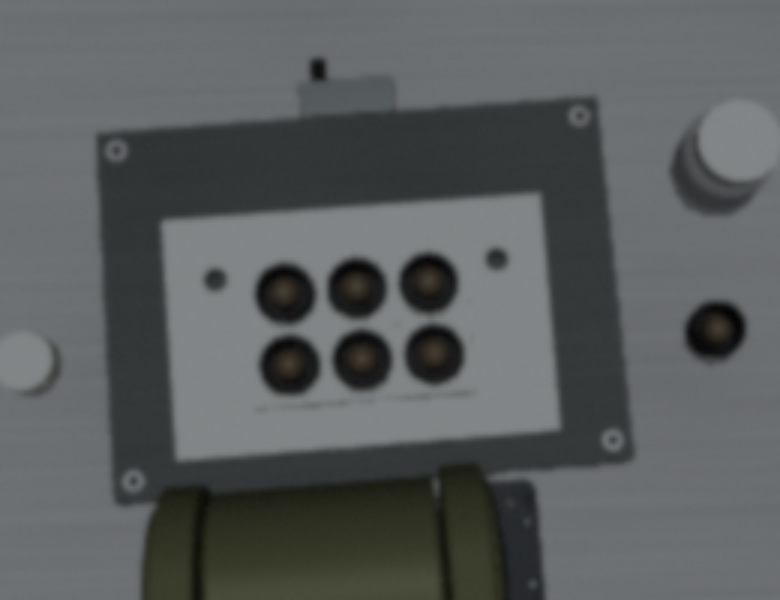

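The view is clear of the plate; it sits parallel, holes at (215,279) and (497,259). I cross-check dy with the holes, then approach the near edge.

```bash
cat > holes.py <<'E'
from fit import *
def holes(p,q,b,ztop):
    g=cv2.cvtColor(p["pixels"],cv2.COLOR_RGB2GRAY).astype(float)
    R=p["extrinsics"][:3,:3];C=-R.T@p["extrinsics"][:3,3];c,s=np.cos(q[2]),np.sin(q[2])
    for y in(100,-100):
        P=np.array([[q[0]+c*40-s*y,q[1]+s*40+c*y,ztop]]); u,v=proj(p,P)[0].round().astype(int)
        w=np.clip(112-g[v-6:v+7,u-6:u+7],0,None); vv,uu=np.mgrid[v-6:v+7,u-6:u+7]
        a,e=(w*uu).sum()/w.sum(),(w*vv).sum()/w.sum()
        d=R.T@np.array([(a-p["cx"])/p["fx"],(e-p["cy"])/p["fy"],1]); X=C+d*(ztop-C[2])/d[2]
        r=X[:2]-b[:2]; cb,sb=np.cos(b[2]),np.sin(b[2])
        print("hole",y,"offset from pin:",np.round([cb*r[0]+sb*r[1]-40,-sb*r[0]+cb*r[1]-y],1))
E
python3 - <<'E'
from holes import *
p=manip.camera("top"); b=np.load("base.npy"); _,q=measure(p,base=b); holes(p,q,b,36.5)
E
python3 -m crank '[{"offset":[0.030,0,0],"spin":0.5},{"offset":[0.047,0,-0.03],"spin":0.5},{"offset":[0.047,0,-0.06],"spin":0.5},{"offset":[0.047,0,-0.09],"spin":0.5},{"offset":[0.047,0,-0.12],"spin":0.5},{"offset":[0.047,0,-0.12],"spin":0.5},{"offset":[0.047,0,-0.12],"spin":0.5},{"offset":[0.047,0,-0.12],"spin":0.5}]' 1
```

```text
plate [6.1451e+02 6.9600e+01 5.0000e-02] 1-IoU 0.0146
plate in base frame: dx -23.0 dy 2.2 yaw -0.24 deg; base yaw 2.99 deg
hole 100 offset from pin: [-23.1   2.3]
hole -100 offset from pin: [-23.    2.2]
clock: 9.7
eef_pos: [510.0, 65.8, 66.2]
eef_rot: [3.13, 0.003, -3.088]
wrist_force: [-0.3, 0.7, -0.4]
finger_gap: 94.1
```

```bash
python3 -m crank '[{"offset":[0,0,-0.01],"spin":0},{"offset":[0,0,-0.02],"spin":0},{"offset":[0,0,-0.03],"spin":0},{"offset":[0,0,-0.036],"spin":0},{"offset":[0,0,-0.040],"spin":0},{"offset":[0,0,-0.0425],"spin":0},{"offset":[0,0,-0.0425],"spin":0},{"offset":[0,0,-0.0425],"spin":0}]' 1
python3 -m crank '[{"offset":[0.0015,0,0],"spin":0},{"offset":[0.003,0,0],"spin":0},{"offset":[0.0045,0,0],"spin":0},{"offset":[0.006,0,0],"spin":0},{"offset":[0.0075,0,0],"spin":0},{"offset":[0.009,0,0],"spin":0},{"offset":[0.0105,0,0],"spin":0},{"offset":[0.012,0.0005,0],"spin":0}]' 1
```

```text
clock: 10.37
eef_pos: [510.1, 65.8, 23.8]
eef_rot: [3.13, 0.003, -3.088]
wrist_force: [-0.2, -0.2, 0.5]
finger_gap: 94.1
clock: 11.03
eef_pos: [521.7, 66.2, 23.7]
eef_rot: [3.131, 0.001, -3.088]
wrist_force: [-5.2, -1.4, 2.9]
finger_gap: 93.9
```

```bash
python3 -m crank '[{"offset":[0.002,0,0],"spin":0},{"offset":[0.004,0,0],"spin":0},{"offset":[0.006,0,0],"spin":0},{"offset":[0.008,0,0],"spin":0},{"offset":[0.010,0,0],"spin":0},{"offset":[0.012,-0.0005,0],"spin":0},{"offset":[0.014,-0.0005,0],"spin":0},{"offset":[0.016,-0.001,0],"spin":0}]' 1
python3 - <<'E'
from holes import *
p=manip.camera("top"); b=np.load("base.npy"); holes(p,[b[0]-6,b[1]+2,b[2]],b,36.9)
E
```

```text
clock: 11.7
eef_pos: [537.8, 65.3, 23.6]
eef_rot: [3.13, 0.001, -3.088]
wrist_force: [-2.9, 1.3, 2.0]
finger_gap: 94.3
hole 100 offset from pin: [-6.1  1.6]
hole -100 offset from pin: [-6.2  0.9]
```

```bash
python3 -m crank '[{"offset":[0.0008,0,0],"spin":0},{"offset":[0.0016,0,0],"spin":0},{"offset":[0.0024,0,0],"spin":0},{"offset":[0.0032,0,0],"spin":0},{"offset":[0.004,0,0],"spin":0},{"offset":[0.0048,-0.0005,0],"spin":0},{"offset":[0.0055,-0.0005,0],"spin":0},{"offset":[0.0055,-0.0005,0],"spin":0}]' 1
python3 - <<'E'
from holes import *
p=manip.camera("top"); b=np.load("base.npy")
for z in (30,37): print(z); holes(p,b,b,z)
E
```

```text
clock: 12.42
eef_pos: [543.5, 64.7, 23.6]
eef_rot: [3.131, 0.001, -3.088]
wrist_force: [-3.3, 1.1, 2.1]
finger_gap: 94.0
30
hole 100 offset from pin: [-0.   0.5]
hole -100 offset from pin: [0.5 0.4]
37
hole 100 offset from pin: [-1.6 -0.6]
hole -100 offset from pin: [-1.1  1. ]
```

The hole spacing fits 200 mm only at z=30, so it has apparently dropped. Backing off and checking.

```bash
python3 -m crank '[{"offset":[-0.004,0,0],"spin":0},{"offset":[-0.010,0,0],"spin":0},{"offset":[-0.018,0,0],"spin":0},{"offset":[-0.018,0,0.02],"spin":0},{"offset":[-0.018,0,0.05],"spin":0},{"offset":[-0.03,0,0.09],"spin":0},{"offset":[-0.05,0,0.12],"spin":0},{"offset":[-0.08,0,0.14],"spin":0}]' 1
python3 -m crank '[{"offset":[-0.03,0.03,0.02],"spin":0},{"offset":[-0.06,0.06,0.04],"spin":0},{"offset":[-0.08,0.09,0.05],"spin":0},{"offset":[-0.09,0.12,0.05],"spin":0},{"offset":[-0.09,0.15,0.05],"spin":0},{"offset":[-0.09,0.15,0.05],"spin":0},{"offset":[-0.09,0.15,0.05],"spin":0},{"offset":[-0.09,0.15,0.05],"spin":0}]' 1
python3 - <<'E'
from holes import *
b=np.load("base.npy")
p=manip.camera("top"); _,q=measure(p,base=b,tilt=0); measure(p,base=b,tilt=8/125); holes(p,q,b,30)
sc=manip.camera("scene")
A=cv2.resize(p["pixels"][85:265,170:430,::-1],(780,540)); cv2.imwrite("pics/t4.png",A)
cv2.imwrite("pics/s4.png",cv2.resize(sc["pixels"][150:290,190:430,::-1],None,fx=3.3,fy=3.3,interpolation=cv2.INTER_CUBIC))
for k in ["spare_pot","cap","jar"]: print(k,[np.round(d["location"]).tolist() for d in manip.search_frame(p,k)][:1])
E
```

```text
clock: 13.13
eef_pos: [463.7, 64.7, 166.3]
eef_rot: [3.131, 0.005, -3.088]
wrist_force: [0.6, 0.5, -0.7]
finger_gap: 93.7
clock: 13.8
eef_pos: [373.3, 214.1, 216.0]
eef_rot: [3.131, 0.005, -3.088]
wrist_force: [0.1, -0.2, 0.1]
finger_gap: 93.9
plate [6.3843e+02 6.8990e+01 5.0000e-02] 1-IoU 0.0099
plate in base frame: dx 0.9 dy 0.4 yaw 0.03 deg; base yaw 2.99 deg
plate [6.3712e+02 6.8630e+01 5.0000e-02] 1-IoU 0.0168
plate in base frame: dx -0.5 dy 0.1 yaw -0.22 deg; base yaw 2.99 deg
hole 100 offset from pin: [0.  0.5]
hole -100 offset from pin: [0.5 0.4]
spare_pot [[602.0, -190.0, 18.0]]
cap [[599.0, 307.0, 24.0]]
jar [[727.0, -190.0, 73.0]]
```

View pics/t4.png

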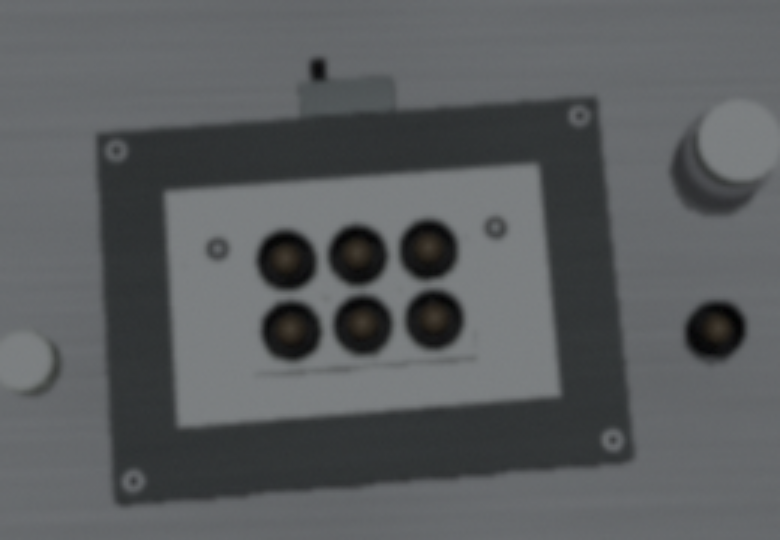

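View pics/s4.png

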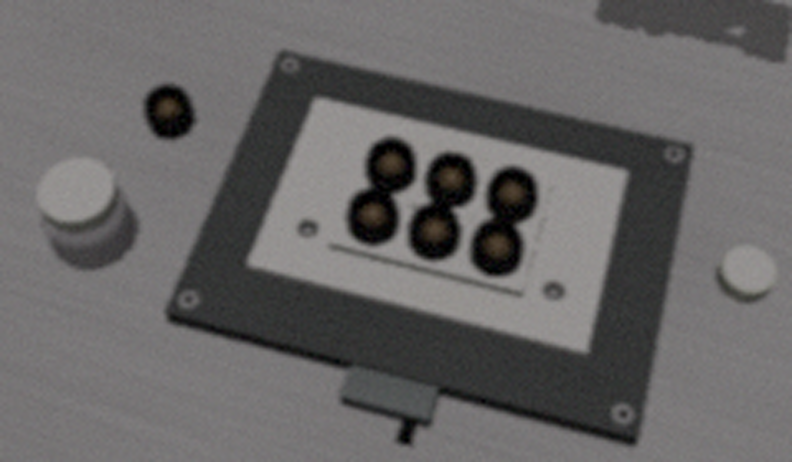

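The top view shows a bright pin tip inside both holes at (218,249) and (496,227), with even strips all round. In the scene view the plate lies flat, the pots are upright and the neighbours look unmoved. Handing in.

```bash
python3 -c "
from cell import manip
print(manip.sign_off())"
```

```text
the job is handed in; nothing more can be done
None
```

The nest plate is seated on both pins and lies flat on the base. The hand is clear, and I handed the job in at about 14 s on the robot's clock.

- **What I did:** with the open fingertips I pushed the plate's right edge about 19 mm to the left, which also squared it to the base. I then pushed the near edge about 23 mm forward until the plate dropped over the pins, and backed the hand away. The highest force I read, at the ends of the moves, was about 6 N.
- **Final position:** a pin tip shows inside each hole, and both holes are within about 0.5 mm of the pins. The plate outline fits a flat plate better than a tilted one, with the yaw off by 0.03°.
- **Pots and neighbours:** all six pots look upright in their pockets. The spare pot and caps read within 4 mm of where they started. The jar read 5 mm off, slightly over the detector's stated 4 mm accuracy, but it sits at the same pixels in the pictures and I never touched it.
- **Checks that disagreed:** the side push overshot by about 2 mm, which I corrected during the forward push. The outline fit gives a forward offset of 0.9 mm against 0 to 0.5 mm from the holes, both within the pin clearance.

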